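Take a surface reading on the green-ringed antistatic tray

TASK

Set up the surface tester and take a reading: turn the black dial until its white pointer stands at the green mark, then slide the red lock fully home over the dial. Then take the orange probe out of its stand and press its spring tip gently, about half way in, on the middle of the green ring, with the probe square to the sloping tray. Finish while holding it pressed there, without letting go; do not touch the orange-ringed tray and leave the other things where they are.

Things in the scene. Friction and masses are not known exactly. Their poses are not given: they have to be found in the camera images.
- console: grey surface tester, a fixed box 110 (x) x 220 (y) x 35 mm high, yawed a little. Origin: centre of its underside. Its +y end carries the dial (axis at local x 0, y +60 mm), its -y half the lock. The green mark lies on its top at local x 0, y +102 mm: straight from the dial's axis towards local +y.
- dial_grip (a point): point on the dial's upright axis at grip height, 72 mm above the table, on a raised black bar 42 mm long, 14 mm thick, 47 to 79 mm above the table. Its frame turns with the dial: the bar lies along its x axis, the white pointer line is on the bar's -x half. Below are a black disc (radius 22 mm, top 49 mm above the table) and a white base (radius 34 mm).
- dial (a joint): dial angle in rad, growing clockwise seen from above, stays where it is left (friction 0.03 N m); stops at 0 and 2.6. At 0 the pointer points to the console's -x, at 1.571 to its +y, which is the green mark. Starts at 0.35 to 0.95.
- lock_tab (a point): centre of the upright red tab that moves the lock, 80 mm above the table. Tab 24 mm (console x) by 16 mm (console y), free from 58 to 100 mm above the table, on a carriage 44 mm wide (x), 26 mm long. Two red prongs (51 to 58 mm above the table, 39 mm over both) reach 60 mm from the tab towards the dial and end up beside its bar. Axes as the console's.
- lock (a joint): lock travel in m along the console's +y, towards the dial: 0 to 0.003 at the start, 0.070 fully home against the stop, where the tab is 50 mm from the dial's axis. Sliding friction 1.5 N; stays where left. It slides even when the dial is off its mark, but must not be slid then.
- stand: blue fixed block 85 x 85 mm, 55 mm high, with an upright round hole of 27 mm diameter, 50 mm deep, in the middle of its top. Origin: centre of its underside.
- probe: loose wireless probe, about 0.17 kg, upright in the stand's hole. Origin: centre of its steel nose's end face; z up the probe, away from the tip. Nose (radius 7 to 10 mm) z 0 to 25 mm, black collar (radius 17) z 25 to 30, resting on the stand's top; orange grip 26 x 26 mm (sides along its x, y) z 30 to 105, cap to z 111. Brass tip reaches down to z -18 mm. To leave the stand it rises 45 mm.
- probe_tip (a joint): how far the spring tip is pushed into the nose, m: 0 free, 0.014 fully in. Spring 300 N/m with 1 N preload: about 3 N half way in, 5.3 N fully in.
- tip_end (a point): the end of the tip, a rubber ball of 5 mm radius; on the probe's axis, 18 mm below the probe's origin when free, moving with the tip.
- green_tray: fixed aluminium rest (footprint 135 x 110 mm) that carries a black tray lid 140 x 110 mm, sloping 20 degrees: it rises towards the rest's +x, so that its face looks up and to the rest's -x. The rest is turned half round (give or take 0.3 rad), so this is away from the robot. Rim 4 mm high around the lid. Origin: centre of the underside.
- green_spot (a point): middle of the green ring (inner radius 14, outer 20 mm, with a dot in the middle), on the lid's face, 58 mm above the table. Its z axis is the outward normal of the sloping face, its x axis runs up the slope.
- orange_tray: the same rest and lid with an orange ring; not to be touched. It may stand on either side of the green one.
- orange_spot (a point): middle of the orange ring, as for green_spot.
- tape_roll: loose yellow roll of tape lying flat, outer radius 45 mm, 24 mm high; bystander. Origin: centre of underside.
- jar: loose clear jar with white cap, radius 28 mm, 75 mm high; bystander. Origin: centre of underside.
- carton: loose cardboard carton 70 x 100 x 60 mm high; bystander. Origin: centre of underside.
- mug: loose blue mug, radius 38 mm, 90 mm high; bystander. Origin: centre of underside.
Mind the look-alikes: they are no part of the job. There is more than one size of the stand; the one meant has the size given above. Leave any turquoise look-alike of the green_tray alone.

How it is judged:
By the outcome, as a careful person would: the job done as asked, in the order asked, and still so for the second after the job is handed in, while the arm keeps its last pose, push and grip.
It also fails if it takes over 54 s, if anything falls off the work surface, if the arm or the gripper's body presses on something with over 40 N, if the wrist force passes 120 N, or if a joint passes its speed limit or range.

ROBOT

A 6-joint arm with a two-finger parallel gripper is mounted at the origin on the work surface. World frame = base frame: x ahead of the robot, y to its left, z up, the work surface at z = 0. Lengths are in m, angles in rad, forces in N, time in s.
With the tool pointing down it reaches from about 0.425 to 0.95 m from the base axis. Payload 3.5 kg.
Tool frame: the origin (TCP) lies between the finger pads; the fingertips stand 22 mm ahead of it and the grasp point (between the pads) lies 3 mm ahead of it (ctrl.nose_length is the z of the fingertips in the tool frame, in m); z points along the fingers, y is the line along which they close (so a half turn about z gives the same grasp; the last joint's range is limited). The gripper opens to 85 mm and grips with 20 to 120 N. Pads are 22 mm wide; open, the fingers measure 114 mm over their backs; the gripper's body (76 mm by 85 mm) begins 54 mm behind the grasp point. The pads swing forward as they close: fully open they stand 13 mm farther back than shut.
Start: joints at [-1.347, 0.286, 1.577, -0, 1.279, -0.15], TCP at [0.247, -0.628, 0.253] pointing down, gripper open.
Joint ranges: [-2.77, 2.77], [-0.9, 2.22], [0.21, 2.48], [-1.53, 4.67], [0.24, 2.81], [-2.84, 2.84]. Speed limits (rad/s): [2.79, 2.79, 3.14, 3.14, 3.14, 3.14].

INTERFACE

Orientations are given as a unit quaternion [x, y, z, w].
In Python, from plant import ctrl gives the robot as it stands. The module is installed in compiled form; this text tells all that it offers.
- The arm moves only by the tool send_rows, never from a script. Its argument "rows" is text: rows parted by semicolons, each of 7 numbers parted by spaces: the turn, a rotation vector about the tool's x, y, z in degrees, then the shift along the tool's x, y, z in mm, then the opening, from -1 (shut) to 1 (fully open). A call has 1 to 8 rows; each row is the pose to reach, as a shift and turn from the pose commanded when the call began, along the tool's axes at that moment; what a row does not reach only later rows make up. A row lasts 1/8 s, in which the tool goes at most 62.5 mm and 10.7 degrees, less where a joint would pass 70% of its speed; a pose out of reach is approached as far as the arm can. A call with a gripper value outside its range is refused whole. The fingers move at their own pace and stop on an object; "grip_force" is the grip in N (left out, the last holds). Time passes only in rows, so rows that repeat a pose let the fingers close. It gives the time, the measured TCP pose, the force, the opening and the grip force at its end, in the units of the state.
- ctrl.get_state(): the state, without advancing time (a new reading comes with each control period).
- ctrl.read_camera(name): name is "scene" or "top" or "wrist"; returns a dict with "color" (384x512x3 uint8, red, green, blue), "fx", "fy", "cx", "cy" (pixels), "D" ([k1, k2, p1, p2, k3] as OpenCV has them; the pictures are not rectified), "extrinsics" (4x4, takes a point from world to camera coordinates). Camera axes: x right, y down, z forward; pixel columns grow to the right and rows downward; lengths in m; the calibration is good to about 2 mm. A picture is of the moment at which its call begins. There is no depth.
- ctrl.sign_off(): hands the job in; it is judged then, once.
Trained networks look in a picture, given as the dict that the camera call returned (one of the last four; its "shot" number tells which), for a name from the list of things; names that differ only in an ending like _2 or _b are one class to them, and where a whole thing is asked for, a point or a joint stands for the part that bears it (a point fixed in the world has none). Each returns a list of dicts, best first, with "p" (0 to 1); they miss things now and then, are a little off and sometimes report something else, mostly with a low value. They report only what shows in the picture. A call takes as long as a camera call. They do not tell look-alikes from the thing itself.
- ctrl.look_for(picture, target): "position" ([x, y, z] in m, in the coordinates of the camera as it stood for that picture, good to about 4 mm: the middle of the surface that is visible of it).
The state is a dict: "time": time; "qpos": joint angles; "dq": joint speeds; "joint_efforts": joint torques, N m; "eef_pos": TCP position; "tcp_rot": TCP orientation; "contact_force": force on the tool from outside, world axes, zero at the start; "wrist_torque": the same for the moment, N m; "opening": opening from 0.0 (shut) to 1.0 (fully open); "finger_force": force on a finger pad.
Only numpy, scipy, OpenCV 4.12 (cv2) and the standard library are available. Lean on these libraries where they do the work, as an engineer would, in place of code of your own. Each camera call takes 0.05 s, during which the arm holds its last target. There are 200 camera calls.

## Working session

There is one attempt and no reset: what is moved stays moved. The work goes in short steps, Python scripts to look and compute and a tool call to move; the robot and the scene stay as the last step left them, time stands still between calls to the robot, and variables do not carry over. Pictures are saved under pics/ and viewed, at most 14 in all, crops included, and the job is handed in when it is done.

Besides the shell and the picture viewer there is one more tool, called after "Call:" as a command line: name --argument value ..., lists and objects as JSON in quotes. send_rows: Moves the arm, as the interface text tells. Its arguments: {"type":"object","properties":{"rows":{"type":"string"},"grip_force":{"type":"number"}},"required":["rows"]}

```bash
mkdir -p pics; cat > h.py <<'E'
import numpy as np, cv2
from plant import ctrl
from scipy.spatial.transform import Rotation as R
np.set_printoptions(precision=4,suppress=True)
def K(p): return np.array([[p["fx"],0,p["cx"]],[0,p["fy"],p["cy"]],[0,0,1]])
def save(p,n): cv2.imwrite("pics/"+n,p["color"][:,:,::-1])
def c2w(p,x): E=np.array(p["extrinsics"]); return E[:3,:3].T@(np.array(x)-E[:3,3])
def px(p,X):
    E=np.array(p["extrinsics"]); r=cv2.Rodrigues(E[:3,:3])[0]
    return cv2.projectPoints(np.array(X,float).reshape(-1,1,3),r,E[:3,3],K(p),np.array(p["D"]))[0].reshape(-1,2)
def ray(p,uv):
    E=np.array(p["extrinsics"]); n=cv2.undistortPoints(np.array(uv,float).reshape(-1,1,2),K(p),np.array(p["D"])).reshape(-1,2)
    d=np.c_[n,np.ones(len(n))]@E[:3,:3]; return -E[:3,:3].T@E[:3,3], d
def atz(p,uv,z):
    o,d=ray(p,uv); return o+d*((z-o[2])/d[:,2:3])
def tri(obs): # list of (pic,uv)
    A=np.zeros((3,3));b=np.zeros(3)
    for p,uv in obs:
        o,d=ray(p,[uv]); d=d[0]/np.linalg.norm(d[0]); M=np.eye(3)-np.outer(d,d); A+=M;b+=M@o
    return np.linalg.solve(A,b)
def find(p,t,n=4):
    for r in ctrl.look_for(p,t)[:n]:
        w=c2w(p,r["position"]); print(t,round(r["p"],2),w,px(p,w)[0].round(0))
E
python3 - <<'E'
from h import *
s=ctrl.read_camera("scene");t=ctrl.read_camera("top");
im=np.vstack([s["color"],t["color"]])
save(s,"s0.png");save(t,"t0.png")
for n,p in (("scene",s),("top",t)):
    print(n, p["fx"],np.array(p["extrinsics"]).tolist())
    for k in "console dial_grip lock_tab stand probe green_spot green_tray orange_spot tape_roll jar carton mug".split(): find(p,k)
print(ctrl.get_state(),ctrl.nose_length)
E
```

```text
scene 487.1767637185202 [[-0.09978753676652309, 0.9949989584064215, -0.004418175664909616, 0.11743686791284133], [0.656729863831424, 0.06252576052534681, -0.7515293841378966, -0.2708793232918762], [-0.7474947046354435, -0.0778948139535822, -0.6596848220939358, 1.8014146612166877], [0.0, 0.0, 0.0, 1.0]]
dial_grip 0.63 [0.5633 0.3443 0.056 ] [402. 219.]
lock_tab 0.91 [0.5651 0.2296 0.0527] [359. 217.]
lock_tab 0.6 [ 0.5626 -0.128   0.0561] [229. 207.]
stand 0.82 [0.409  0.2231 0.0679] [354. 176.]
stand 0.6 [0.6062 0.0581 0.0549] [296. 223.]
probe 0.59 [0.585  0.0602 0.1036] [298. 205.]
green_spot 0.92 [ 0.2877 -0.2941  0.0561] [190. 146.]
green_spot 0.72 [ 0.5009 -0.3332  0.0575] [162. 188.]
green_tray 0.97 [ 0.2929 -0.2868  0.0516] [192. 148.]
green_tray 0.78 [ 0.5074 -0.3249  0.0503] [165. 191.]
green_tray 0.49 [0.5736 0.2832 0.0334] [378. 226.]
orange_spot 0.6 [ 0.5633 -0.1277  0.0599] [229. 206.]
tape_roll 0.91 [0.4104 0.0611 0.0151] [298. 187.]
jar 0.68 [0.7763 0.2251 0.0517] [362. 279.]
carton 0.58 [0.786  0.0491 0.0627] [289. 274.]
carton 0.23 [ 0.5838 -0.5169  0.0606] [ 91. 202
[... 1239 characters left out ...]
.0461] [389. 184.]
jar 0.7 [ 0.5522 -0.1236  0.062 ] [265. 187.]
jar 0.64 [0.7445 0.2296 0.0743] [157. 126.]
carton 0.61 [0.7597 0.0499 0.0603] [212. 123.]
mug 0.84 [ 0.5737 -0.5277  0.045 ] [388. 183.]
{'time': 1.3, 'qpos': array([-1.347 ,  0.2863,  1.5767,  0.    ,  1.2786, -0.15  ]), 'dq': array([-0.0001,  0.0001,  0.0002,  0.001 , -0.0009,  0.0022]), 'joint_efforts': array([ -0.0001, -40.5963, -29.2934,  -0.0001,   0.0006,  -0.    ]), 'eef_pos': array([ 0.2465, -0.6284,  0.2533]), 'tcp_rot': array([0.9826, 0.1858, 0.    , 0.    ]), 'contact_force': array([-0.8772, -0.2257, -0.0482]), 'wrist_torque': array([0.0185, 0.0223, 0.0159]), 'finger_force': 0.0, 'opening': 0.996658482991253} 0.022
```

View pics/s0.png

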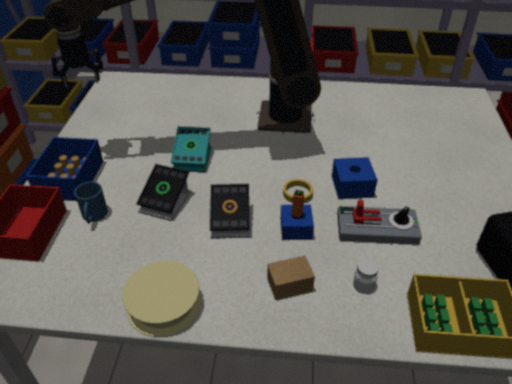

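View pics/t0.png

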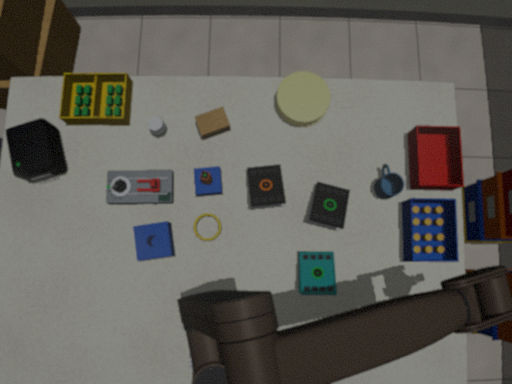

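The scene has the green-ring black tray at top (330,205), with a turquoise look-alike at (318,273) and the orange tray at (265,185). The probe's small stand is at (207,181), and a larger empty stand is at (153,241). The console is at (140,186), with the dial at (121,186) and the red lock at (150,186).

```bash
cat >> h.py <<'E'
def pose():
    s=ctrl.get_state(); return np.array(s["eef_pos"]),R.from_quat(s["tcp_rot"])
def down(yaw): # tool x at world yaw, z down
    c,s=np.cos(yaw),np.sin(yaw); return R.from_matrix(np.array([[c,s,0],[s,-c,0],[0,0,-1]]))
def go(P,Rt,P0=None,R0=None):
    if P0 is None: P0,R0=pose()
    r=(R0.inv()*Rt).as_rotvec(degrees=True); d=R0.inv().apply(np.array(P)-P0)*1000
    print("turn",r.round(2),"shift",d.round(1))
E
python3 - <<'E'
from h import *
w=ctrl.read_camera("wrist"); E=np.array(w["extrinsics"]); P,Rt=pose()
print(w["fx"],Rt.inv().apply(-E[:3,:3].T@E[:3,3]-P), Rt.inv().as_matrix()@E[:3,:3].T)
go([0.52,-0.2,0.28],Rt); go([0.50,0.28,0.30],down(0.3))
E
```

```text
292.9674493376621 [ 0.0698  0.001  -0.1214] [[-0.0008 -0.9612 -0.2757]
 [ 1.     -0.0009  0.0002]
 [-0.0005 -0.2757  0.9612]]
turn [0. 0. 0.] shift [ 411.  -298.9  -26.7]
turn [-0.    0.    4.23] shift [ 567.7 -753.   -46.7]
```

Call:
send_rows --rows "0 0 0 51 -37 -4 1;0 0 0 102 -74 -8 1;0 0 0 154 -112 -12 1;0 0 0 206 -150 -16 1;0 0 0 257 -187 -20 1;0 0 0 308 -224 -24 1;0 0 0 360 -262 -28 1;0 0 0 411 -299 -30 1"

```text
time: 2.35
eef_pos: [0.5159, -0.2059, 0.2837]
tcp_rot: [0.983, 0.186, 0.001, 0.001]
contact_force: [0.2, -0.7, 0.3]
opening: 1.004
finger_force: 0.0
```

Call:
send_rows --rows "0 0 0 25 -50 -2 1;0 0 0 50 -100 -4 1;0 0 0 75 -150 -6 1;0 0 0 100 -200 -10 1;0 0 0 125 -250 -12 1;0 0 0 150 -300 -14 1;0 0 0 175 -350 -16 1;0 0 0 175 -350 -16 1"

```text
time: 3.35
eef_pos: [0.5498, 0.1854, 0.2993]
tcp_rot: [0.982, 0.188, 0.0, -0.0]
contact_force: [0.5, -0.3, -0.7]
opening: 0.995
finger_force: 0.0
```

```bash
python3 - <<'E'
from h import *
print(pose()[0],ctrl.get_state()["time"])
w=ctrl.read_camera("wrist");save(w,"w1.png");np.save("w1.npy",w,allow_pickle=True)
for k in "console dial_grip lock_tab stand probe".split(): find(w,k)
E
```

```text
[0.5498 0.1854 0.2993] 3.35
console 0.65 [0.5568 0.2884 0.0376] [184. 128.]
console 0.33 [ 0.5629 -0.1174  0.0544] [462. 236.]
dial_grip 0.68 [0.5504 0.3403 0.053 ] [140. 118.]
lock_tab 0.94 [0.561  0.2387 0.0614] [219. 141.]
stand 0.9 [0.5827 0.0793 0.0581] [344. 172.]
stand 0.67 [0.4022 0.2163 0.0671] [195. 258.]
probe 0.83 [0.5771 0.0734 0.1303] [366. 194.]
```

View pics/w1.png

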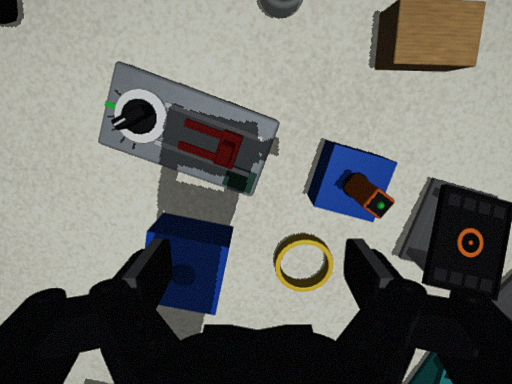

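Call:
send_rows --rows "0 0 0 35 -48 20 1;0 0 0 70 -96 40 1;0 0 0 70 -96 40 1;0 0 0 70 -96 40 1"

```text
time: 4.15
eef_pos: [0.5805, 0.2961, 0.2589]
tcp_rot: [0.983, 0.185, -0.0, 0.0]
contact_force: [0.0, -0.1, -0.5]
opening: 0.999
finger_force: 0.0
```

```bash
python3 - <<'E'
from h import *
print(pose()[0],ctrl.get_state()["time"])
w=ctrl.read_camera("wrist");save(w,"w2.png");np.save("w2.npy",w,allow_pickle=True)
for k in "console dial_grip lock_tab stand probe".split(): find(w,k)
c=w["color"][60:300,60:380,::-1]; cv2.imwrite("pics/w2c.png",cv2.resize(c,(800,600),interpolation=cv2.INTER_CUBIC))
E
```

```text
[0.5805 0.2961 0.2589] 4.15
console 0.81 [0.5639 0.2943 0.034 ] [253. 180.]
dial_grip 0.61 [0.5525 0.348  0.0537] [205. 177.]
lock_tab 0.61 [0.5579 0.2357 0.0627] [298. 209.]
stand 0.94 [0.5861 0.0867 0.0579] [420. 229.]
stand 0.84 [0.4239 0.2358 0.0583] [256. 299.]
probe 0.77 [0.5763 0.0717 0.1148] [456. 264.]
```

View pics/w2c.png

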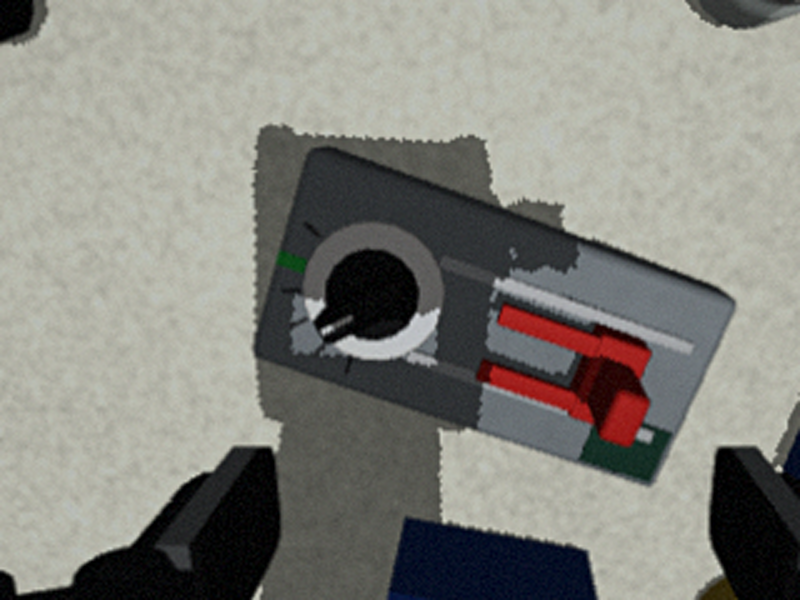

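```bash
python3 - <<'E'
from h import *
w=np.load("w2.npy",allow_pickle=True).item(); w1=np.load("w1.npy",allow_pickle=True).item()
f=lambda L: np.array(L,float)/2.5+60
C=atz(w,f([(315,150),(735,300),(650,485),(258,352)]),.035); print(C, C.mean(0))
print([np.linalg.norm(C[i]-C[i-1]) for i in range(4)])
for a,b in ((1,0),(2,3)):
    d=C[b]-C[a]; print("yaw",np.arctan2(-d[0],d[1]))
for a,b in ((3,0),(2,1)):
    d=C[b]-C[a]; print("yaw",np.arctan2(d[1],d[0]))
print("green",atz(w,f([(292,261)]),.035),"dialc",atz(w,f([(373,291)]),.041),atz(w,f([(372,294)]),.049),"tab",atz(w,f([(627,418)]),.1))
print("ptr",atz(w,f([(325,331),(353,317)]),.079),"bar end",atz(w,f([(325,330)]),.079))
# two-view checks
for p,n in ((w1,"w1"),(w,"w2")):
    h=cv2.cvtColor(p["color"],cv2.COLOR_RGB2HSV); m=(((h[...,0]<8)|(h[...,0]>172))&(h[...,1]>150)&(h[...,2]>50)).astype(np.uint8)
    k,l,s,c=cv2.connectedComponentsWithStats(m); i=np.argsort(-s[1:,4])[:3]+1; print(n,s[i],c[i])
E
```

```text
[[0.603  0.3918 0.035 ]
 [0.6094 0.1797 0.035 ]
 [0.5034 0.1765 0.035 ]
 [0.4993 0.3888 0.035 ]] [0.5538 0.2842 0.035 ]
[np.float64(0.10374324074010653), np.float64(0.2121927750401418), np.float64(0.10610189705153782), np.float64(0.21231609592560338)]
yaw 0.030330235068217873
yaw 0.0192205015482587
yaw 0.029160287982605716
yaw 0.030225093343268283
green [[0.5495 0.3864 0.035 ]] dialc [[0.5513 0.3449 0.041 ]] [[0.552  0.3443 0.049 ]] tab [[0.5548 0.2255 0.1   ]]
ptr [[0.5377 0.3557 0.079 ]
 [0.548  0.3465 0.079 ]] bar end [[0.5381 0.3559 0.079 ]]
w1 [[ 178  119   64   50 1199]
 [ 366  185    1    1    1]
 [ 363  187    1    1    1]] [[213.4562 144.251 ]
 [366.     185.    ]
 [363.     187.    ]]
w2 [[ 251  182   69   48 1031]
 [ 300  215   20   24  307]] [[284.8215 203.872 ]
 [309.1498 226.6547]]
```

Everything agrees: the console centre is about (0.554, 0.284) with yaw 0.027. The dial axis is at (0.552, 0.344), the tab at (0.555, 0.225) and the dial angle is about 0.73. Next I swing above the dial with the tool x along the bar.

Call:
send_rows --rows "0 0 -10.5 -1 -7 10 0;0 0 -21 -2 -14 20 0;0 0 -31.5 -3 -21 30 0;0 0 -42 -5 -28 40 0;0 0 -52.5 -6 -35 50 0;0 0 -63 -7 -42 60 0;0 0 -73.5 -8 -49 70 0;0 0 -84 -9 -55 80 0" --grip_force 30

```text
time: 5.45
eef_pos: [0.5518, 0.3447, 0.1793]
tcp_rot: [0.604, 0.797, 0.0, 0.0]
contact_force: [0.1, -0.3, -0.3]
opening: 0.498
finger_force: 0.0
```

Call:
send_rows --rows "0 0 -10.5 0 0 0 0;0 0 -21 0 0 0 0;0 0 -31.5 0 0 0 0;0 0 -34 0 0 0 0;0 0 -34 0 0 0 0"

```text
time: 6.08
eef_pos: [0.552, 0.3446, 0.1795]
tcp_rot: [0.347, 0.938, 0.0, 0.0]
contact_force: [0.5, 0.4, 0.1]
opening: 0.494
finger_force: 0.0
```

```bash
python3 - <<'E'
from h import *
P,Rt=pose(); print(P,np.arctan2(*Rt.as_matrix()[:2,0][::-1]))
w=ctrl.read_camera("wrist");np.save("w3.npy",w,allow_pickle=True)
go([.552,.344,.077],down(2.43))
print("px dial axis .079, ends",px(w,[[.552,.344,.079]]+[[.552+s*.021*np.cos(2.43),.344+s*.021*np.sin(2.43),.079] for s in (-1,1)]), px(w,[[.552,.344,.049]]))
cv2.imwrite("pics/w3.png",cv2.resize(w["color"][100:340,100:420,::-1],(800,600),interpolation=cv2.INTER_CUBIC))
E
```

```text
[0.552  0.3446 0.1795] 2.432185354769401
turn [0.04 0.02 0.11] shift [ -0.4  -0.5 102.5]
px dial axis .079, ends [[257.7368 197.9884]
 [257.6939 222.6146]
 [257.7818 172.0866]] [[257.6815 187.9127]]
```

View pics/w3.png

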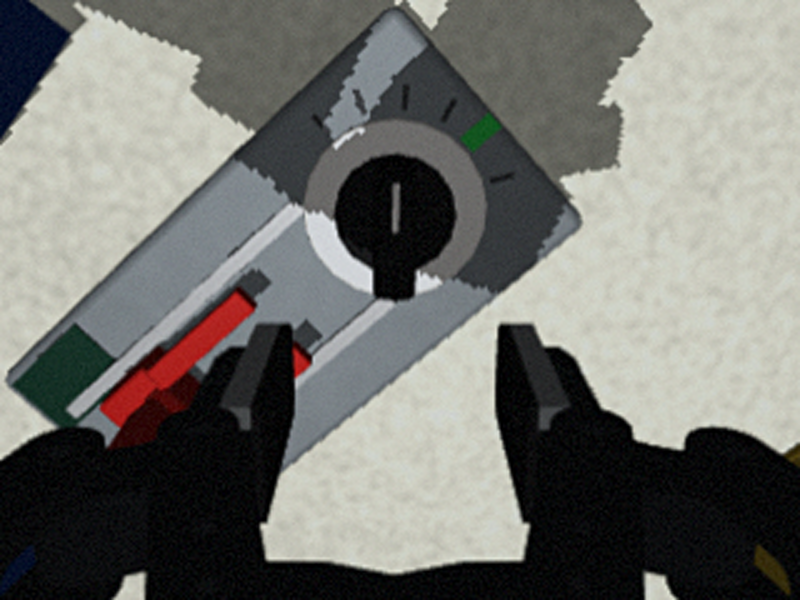

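The bar is vertical in view at crop x≈395, with the pointer at (396,207) and the green mark at (482,132). It is aligned with the tool, so I descend, grip and turn.

Call:
send_rows --rows "0 0 0 0 0 35 0;0 0 0 0 0 70 0;0 0 0 0 0 95 0;0 0 0 0 0 102 0;0 0 0 0 0 102 -1;0 0 0 0 0 102 -1;0 0 0 0 0 102 -1;0 0 0 0 0 102 -1" --grip_force 30

```text
time: 7.12
eef_pos: [0.5523, 0.3448, 0.0785]
tcp_rot: [0.347, 0.938, 0.0, 0.001]
contact_force: [-1.6, -4.0, 5.3]
opening: 0.16
finger_force: 32.6
```

```bash
python3 - <<'E'
from h import *
P,Rt=pose(); y=np.arctan2(*Rt.as_matrix()[:2,0][::-1]); s=ctrl.get_state();print(P,y,s["opening"],s["finger_force"],s["contact_force"],s["wrist_torque"])
print("turn to go deg",np.degrees(y-(np.pi/2+.027)))
E
```

```text
[0.5523 0.3448 0.0785] 2.433432793752296 0.15960543260447405 32.5692754983902 [-1.5555 -4.0045  5.2542] [-0.618   0.3434  0.0168]
turn to go deg 47.878442763882276
```

Call:
send_rows --rows "0 0 7 0 0 0 -1;0 0 14 0 0 0 -1;0 0 21 0 0 0 -1;0 0 28 0 0 0 -1;0 0 35 0 0 0 -1;0 0 42 0 0 0 -1;0 0 48 0 0 0 -1;0 0 48 0 0 0 -1"

```text
time: 8.12
eef_pos: [0.5509, 0.344, 0.0785]
tcp_rot: [0.698, 0.716, -0.002, -0.0]
contact_force: [-6.0, -6.5, 10.0]
opening: 0.159
finger_force: 33.1
```

Call:
send_rows --rows "0 0 0 0 0 0 -1;0 0 0 0 0 0 0;0 0 0 0 0 0 0;0 0 0 0 0 -20 0;0 0 0 0 0 -60 0;0 0 0 0 0 -110 0;0 0 0 0 0 -110 0"

```text
time: 9.0
eef_pos: [0.5552, 0.3467, 0.1952]
tcp_rot: [0.698, 0.716, 0.006, 0.003]
contact_force: [-0.8, 0.2, 0.7]
opening: 0.499
finger_force: 0.0
```

```bash
python3 - <<'E'
from h import *
P,Rt=pose(); print(P,np.arctan2(*Rt.as_matrix()[:2,0][::-1]),ctrl.get_state()["time"])
w=ctrl.read_camera("wrist");np.save("w4.npy",w,allow_pickle=True)
for k in ("dial_grip","lock_tab","console"): find(w,k)
cv2.imwrite("pics/w4.png",cv2.resize(w["color"][60:360,56:456,::-1],(800,600),interpolation=cv2.INTER_CUBIC))
E
```

```text
[0.5552 0.3467 0.1952] 1.5957582825995331 9.0
dial_grip 0.89 [0.5457 0.348  0.0466] [245. 182.]
lock_tab 0.62 [0.5543 0.2363 0.0623] [252. 293.]
console 0.84 [0.5516 0.3126 0.0362] [251. 213.]
```

View pics/w4.png

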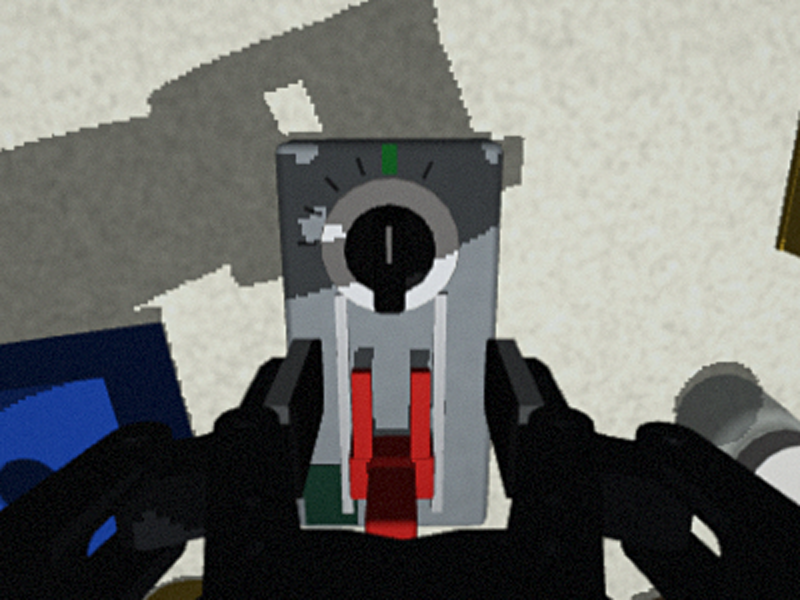

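The pointer at crop (389,245) stands in line with the green mark at (390,160) and the bar is parallel to the console. Next is the lock tab, at about (0.555, 0.2255).

Call:
send_rows --rows "0 0 0 0 0 0 0;0 0 0 0 0 0 0"

```text
time: 9.45
eef_pos: [0.5513, 0.3447, 0.1857]
tcp_rot: [0.698, 0.716, -0.001, -0.0]
contact_force: [0.4, 0.9, 0.6]
opening: 0.504
finger_force: 0.0
```

```bash
python3 - <<'E'
from h import *
P,Rt=pose(); print(P,Rt.as_quat())
go([.5552,.2255,.086],down(np.pi/2+.027))
w=np.load("w4.npy",allow_pickle=True).item()
print((px(w,[[.5552,.224,.058],[.5552,.2255,.1],[.552,.344,.079]])-[56,60])*2)
print("prong ends",atz(w,np.array([(362,372),(420,372)])/2+[56,60],.058),"green",atz(w,np.array([(390,160)])/2+[56,60],.035))
E
```

```text
[0.5513 0.3447 0.1857] [ 0.6983  0.7158 -0.001  -0.0004]
turn [-0.12  0.05 -0.13] shift [-119.2    1.2   99.8]
[[393.3719 481.9948]
 [393.229  537.8094]
 [391.2135 270.9959]]
prong ends [[0.5388 0.2863 0.058 ]
 [0.5669 0.2868 0.058 ]] green [[0.5504 0.3861 0.035 ]]
```

Call:
send_rows --rows "0 0 0 -40 0 0 0;0 0 0 -80 1 0 0;0 0 0 -119 1 0 0;0 0 0 -119 1 30 0;0 0 0 -119 1 65 0;0 0 0 -119 1 90 0;0 0 0 -119 1 100 0;0 0 0 -119 1 100 0"

```text
time: 10.45
eef_pos: [0.5554, 0.226, 0.0864]
tcp_rot: [0.698, 0.716, -0.001, -0.0]
contact_force: [-0.3, -0.1, 0.6]
opening: 0.496
finger_force: 0.0
```

Call:
send_rows --rows "0 0 0 0 0 0 -1;0 0 0 0 0 0 -1;0 0 0 0 0 0 -1"

```text
time: 10.82
eef_pos: [0.5541, 0.2262, 0.0885]
tcp_rot: [0.698, 0.716, -0.002, -0.001]
contact_force: [-7.5, -0.5, 4.6]
opening: 0.276
finger_force: 31.1
```

Call:
send_rows --rows "0 0 0 10 0 0 -1;0 0 0 22 0 0 -1;0 0 0 34 0 0 -1;0 0 0 46 0 0 -1;0 0 0 58 0 0 -1;0 0 0 65 0 0 -1;0 0 0 65 0 0 -1"

```text
time: 11.7
eef_pos: [0.5523, 0.2922, 0.0885]
tcp_rot: [0.698, 0.716, -0.001, -0.002]
contact_force: [-8.3, 1.4, 4.9]
opening: 0.276
finger_force: 30.9
```

Call:
send_rows --rows "0 0 0 2 0 0 -1;0 0 0 4 0 0 -1;0 0 0 5 0 0 -1;0 0 0 5 0 0 -1"

```text
time: 12.2
eef_pos: [0.5523, 0.2948, 0.0885]
tcp_rot: [0.698, 0.716, -0.003, -0.001]
contact_force: [-7.7, -5.6, 6.6]
opening: 0.274
finger_force: 31.2
```

Call:
send_rows --rows "0 0 0 2 0 0 -1;0 0 0 3 0 0 -1;0 0 0 3 0 0 -1"

```text
time: 12.58
eef_pos: [0.5523, 0.2952, 0.0885]
tcp_rot: [0.698, 0.716, -0.006, 0.001]
contact_force: [-9.5, -14.5, 8.8]
opening: 0.274
finger_force: 31.5
```

The lock is home: force rises with no further motion, about 69 mm of travel in all. I release, rise and look at the probe.

Call:
send_rows --rows "0 0 0 0 0 0 0;0 0 0 0 0 0 0;0 0 0 -2 0 -40 0;0 0 0 -2 0 -100 0;0 0 0 -25 5 -155 0.5;0 0 0 -75 12 -200 1;0 0 0 -125 18 -225 1;0 0 0 -180 22 -230 1"

```text
time: 13.58
eef_pos: [0.5819, 0.1187, 0.3216]
tcp_rot: [0.698, 0.716, 0.003, 0.003]
contact_force: [0.7, 0.4, 0.5]
opening: 1.003
finger_force: 0.0
```

Call:
send_rows --rows "0 0 0 -40 0 0 1;0 0 0 -45 0 0 1;0 0 0 -45 0 0 1"

```text
time: 13.95
eef_pos: [0.5816, 0.075, 0.3173]
tcp_rot: [0.698, 0.716, 0.0, -0.0]
contact_force: [-0.7, 0.7, -0.8]
opening: 1.005
finger_force: 0.0
```

```bash
python3 - <<'E'
from h import *
P,Rt=pose(); print(P,ctrl.get_state()["time"])
w=ctrl.read_camera("wrist");np.save("w5.npy",w,allow_pickle=True)
for k in "stand probe lock_tab dial_grip orange_spot".split(): find(w,k)
save(w,"w5.png")
E
```

```text
[0.5816 0.075  0.3173] 13.95
stand 0.66 [0.3831 0.2159 0.0693] [90. 41.]
stand 0.56 [0.5742 0.0767 0.0572] [252. 160.]
probe 0.94 [0.5765 0.0676 0.1384] [252. 182.]
orange_spot 0.83 [ 0.5604 -0.1188  0.0522] [240. 287.]
orange_spot 0.58 [0.7633 0.0583 0.062 ] [393. 178.]
```

View pics/w5.png

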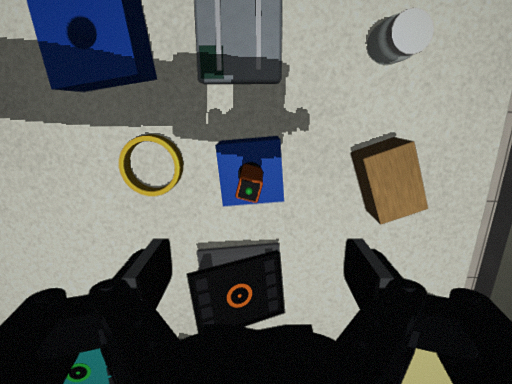

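The probe cap is at (249,190) with its green LED in the middle, on the small stand at (250,171). The orange tray is at (238,295), right of it. I triangulate the cap and take its yaw.

```bash
python3 - <<'E'
from h import *
w1,w2,w5=[np.load(f"w{i}.npy",allow_pickle=True).item() for i in (1,2,5)]
obs=[]
for p,(u,v) in ((w1,(380,205)),(w5,(249,190))):
    c=p["color"][v-15:v+15,u-15:u+15].astype(int)
    g=((c[...,1]>c[...,0]+40)&(c[...,1]>c[...,2]+40)); ys,xs=np.nonzero(g); q=(xs.mean()+u-15,ys.mean()+v-15); print(g.sum(),q); obs.append((p,q))
print("LED",tri(obs),[px(p,tri(obs))-np.array(q) for p,q in obs],[atz(p,[q],.141) for p,q in obs])
# stand top corners from w5, blue mask
h=cv2.cvtColor(w5["color"],cv2.COLOR_RGB2HSV); 
m=((h[...,0]>105)&(h[...,0]<130)&(h[...,1]>150)); ys,xs=np.nonzero(m&(np.indices(m.shape)[0]>130)&(np.indices(m.shape)[0]<212)&(np.indices(m.shape)[1]>205)&(np.indices(m.shape)[1]<295))
r=cv2.minAreaRect(np.c_[xs,ys].astype(np.float32)); print(r)
v=cv2.resize(w5["color"][125:215,200:300,::-1],(600,540),interpolation=cv2.INTER_CUBIC); cv2.imwrite("pics/w5c.png",v)
for k in ("lock_tab","dial_grip"): find(ctrl.read_camera("scene"),k,2); find(ctrl.read_camera("top"),k,2)
E
```

```text
42 (np.float64(380.5), np.float64(205.04761904761904))
36 (np.float64(248.5), np.float64(190.83333333333334))
LED [0.5727 0.0579 0.1386] [array([[ 0.0702, -0.0493]]), array([[-0.0699, -0.0377]])] [array([[0.573 , 0.0592, 0.141 ]]), array([[0.5729, 0.0585, 0.141 ]])]
((249.66213989257812, 170.52703857421875), (65.11198425292969, 63.5170783996582), 85.42607879638672)
lock_tab 0.6 [0.56   0.2984 0.0539] [384. 217.]
lock_tab 0.73 [0.5453 0.2984 0.0569] [134. 187.]
lock_tab 0.35 [0.5581 0.0436 0.0552] [212. 184.]
dial_grip 0.45 [0.5526 0.3427 0.0796] [118. 183.]
```

View pics/w5c.png

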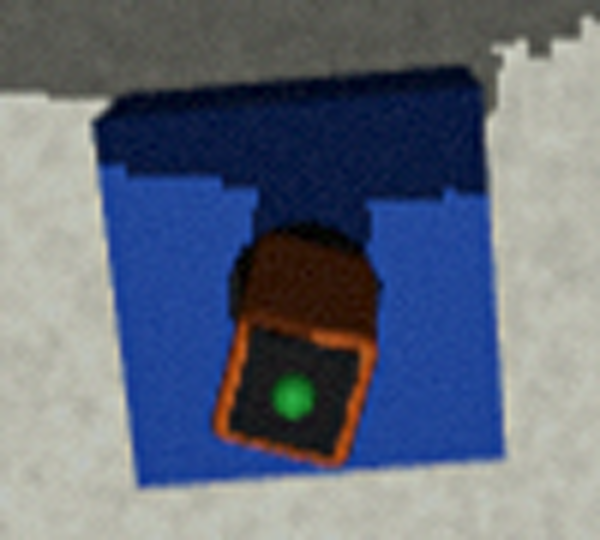

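The crop shows the cap square turned about 14° from the image axes, centred at crop (295,395). Networks place the tab at y≈0.298, consistent with fully home.

```bash
python3 - <<'E'
from h import *
w=np.load("w5.npy",allow_pickle=True).item()
C=atz(w,np.array([(218,437),(340,467),(376,345),(245,320)])/6+[200,125],.139); print(C,C.mean(0))
a=[np.degrees(np.arctan2(*(C[(i+1)%4]-C[i])[[1,0]]))%90 for i in range(4)]; print(a,[np.linalg.norm(C[i]-C[i-1]) for i in range(4)])
y=np.radians(np.mean(a)); 
go([.573,.0587,.20],down(y)); go([.573,.0587,.103],down(y))
E
```

```text
[[0.5599 0.0499 0.139 ]
 [0.5818 0.0447 0.139 ]
 [0.5876 0.0675 0.139 ]
 [0.5646 0.0714 0.139 ]] [0.5735 0.0584 0.139 ]
[np.float64(76.83462741003679), np.float64(75.65718036105967), np.float64(80.21359162373471), np.float64(77.85035292547093)] [np.float64(0.022076873134436598), np.float64(0.022500886459223015), np.float64(0.023458433920867675), np.float64(0.023414990072944182)]
turn [-0.   -0.   13.78] shift [-15.7  -8.8 117. ]
turn [-0.   -0.   13.78] shift [-15.7  -8.8 214. ]
```

Call:
send_rows --rows "0 0 7 -8 -4 45 0.5;0 0 14 -16 -9 90 0.4;0 0 14 -16 -9 120 0.4;0 0 14 -16 -9 150 0.4;0 0 14 -16 -9 180 0.4;0 0 14 -16 -9 205 0.4;0 0 14 -16 -9 214 0.4;0 0 14 -16 -9 214 0.4" --grip_force 60

```text
time: 15.65
eef_pos: [0.5728, 0.0583, 0.1028]
tcp_rot: [0.78, 0.625, -0.0, -0.0]
contact_force: [-0.3, -0.4, 1.1]
opening: 0.697
finger_force: 0.0
```

Call:
send_rows --rows "0 0 0 0 0 0 -1;0 0 0 0 0 0 -1;0 0 0 0 0 0 -1;0 0 0 0 0 0 -1" --grip_force 60

```text
time: 16.15
eef_pos: [0.5738, 0.0583, 0.1045]
tcp_rot: [0.78, 0.625, 0.001, 0.001]
contact_force: [-0.8, 0.4, 6.2]
opening: 0.296
finger_force: 59.5
```

```bash
python3 - <<'E'
from h import *
s=ctrl.get_state();print(pose()[0],s["opening"],s["finger_force"],s["contact_force"],s["wrist_torque"],s["qpos"])
E
```

```text
[0.5738 0.0583 0.1045] 0.29612112583562794 59.49217915534973 [-0.8193  0.4438  6.2236] [ 0.0188  0.1064 -0.0241] [-0.0746  0.2401  1.9275 -0.      0.9714  0.145 ]
```

Call:
send_rows --rows "0 0 0 0 0 -12 -1;0 0 0 0 0 -35 -1;0 0 0 0 0 -65 -1;0 0 0 0 0 -105 -1;0 0 0 0 0 -150 -1;0 0 0 0 0 -190 -1;0 0 0 0 0 -215 -1;0 0 0 0 0 -220 -1"

```text
time: 17.15
eef_pos: [0.5732, 0.0584, 0.3251]
tcp_rot: [0.78, 0.625, 0.001, 0.001]
contact_force: [-0.0, -0.6, -2.0]
opening: 0.297
finger_force: 59.0
```

```bash
python3 - <<'E'
from h import *
s=ctrl.get_state();print(s["opening"],s["finger_force"],s["contact_force"])
go([.5,-.24,.33],pose()[1])
E
```

```text
0.29710985734209827 58.99943232536316 [-0.0046 -0.6385 -2.0118]
turn [0. 0. 0.] shift [-307.2   -6.5   -5.1]
```

Call:
send_rows --rows "0 0 0 -30 -1 -2 -1;0 0 0 -75 -2 -4 -1;0 0 0 -120 -3 -5 -1;0 0 0 -170 -4 -5 -1;0 0 0 -220 -5 -5 -1;0 0 0 -270 -6 -5 -1;0 0 0 -300 -6 -5 -1;0 0 0 -307 -6 -5 -1"

```text
time: 18.15
eef_pos: [0.4989, -0.2411, 0.3257]
tcp_rot: [0.781, 0.624, -0.0, -0.002]
contact_force: [-0.1, 0.8, -2.0]
opening: 0.298
finger_force: 59.0
```

Call:
send_rows --rows "0 0 0 0 0 0 -1;0 0 0 0 0 0 -1"

```text
time: 18.4
eef_pos: [0.5003, -0.2387, 0.3275]
tcp_rot: [0.78, 0.626, 0.0, -0.001]
contact_force: [0.1, 1.0, -1.5]
opening: 0.297
finger_force: 59.0
```

```bash
python3 - <<'E'
from h import *
P,Rt=pose();print(P)
w=ctrl.read_camera("wrist");np.save("w6.npy",w,allow_pickle=True);save(w,"w6.png")
for k in "green_spot green_tray orange_spot probe tip_end".split(): find(w,k,3)
go([.57,-.30,.33],Rt)
E
```

```text
[ 0.5003 -0.2387  0.3275]
green_spot 0.72 [ 0.5264 -0.3068  0.0502] [285. 201.]
green_spot 0.66 [ 0.283  -0.2923  0.0645] [118. 230.]
green_spot 0.47 [ 0.5551 -0.1238  0.0582] [280.  62.]
green_tray 0.82 [ 0.2873 -0.2911  0.0618] [121. 228.]
green_tray 0.72 [ 0.5233 -0.2955  0.0445] [281. 193.]
orange_spot 0.57 [ 0.5538 -0.121   0.0553] [279.  60.]
probe 0.96 [ 0.5063 -0.2261  0.356 ] [265. 268.]
turn [ 0.06  0.05 -0.02] shift [-44.1  81.2  -1.9]
```

View pics/w6.png

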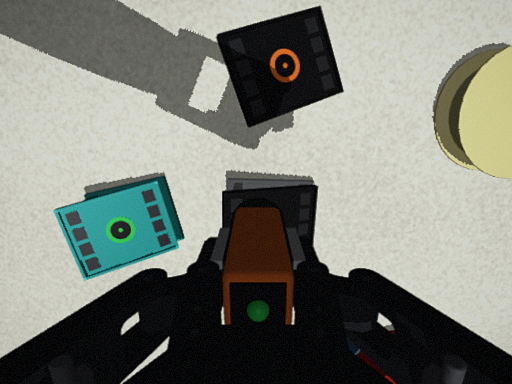

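The held probe hides the green ring. I move in -y to see the ring above it, in two places.

Call:
send_rows --rows "0 0 0 -30 7 0 -1;0 0 0 -65 15 0 -1;0 0 0 -97 22 0 -1;0 0 0 -97 22 0 -1;0 0 0 -97 22 0 -1"

```text
time: 19.32
eef_pos: [0.5005, -0.339, 0.3279]
tcp_rot: [0.78, 0.625, 0.0, -0.0]
contact_force: [0.3, 0.7, -2.4]
opening: 0.295
finger_force: 59.1
```

```bash
python3 - <<'E'
from h import *
P,Rt=pose();print(P)
w=ctrl.read_camera("wrist");np.save("w7.npy",w,allow_pickle=True);save(w,"w7.png")
for k in "green_spot green_tray orange_spot".split(): find(w,k,3)
E
```

```text
[ 0.5005 -0.339   0.3279]
green_spot 0.7 [ 0.2822 -0.2882  0.0641] [ 91. 160.]
green_spot 0.56 [ 0.4917 -0.3321  0.0637] [250. 158.]
green_tray 0.86 [ 0.4949 -0.3295  0.0629] [251. 155.]
green_tray 0.72 [ 0.2909 -0.2915  0.0604] [ 99. 161.]
orange_spot 0.81 [ 0.5458 -0.1676  0.0609] [263.  14.]
```

Call:
send_rows --rows "0 0 0 5 30 0 -1;0 0 0 10 60 0 -1;0 0 0 15 90 0 -1;0 0 0 15 90 0 -1;0 0 0 15 90 0 -1"

```text
time: 20.15
eef_pos: [0.5913, -0.3438, 0.3279]
tcp_rot: [0.78, 0.626, -0.0, -0.0]
contact_force: [1.0, -0.2, -1.8]
opening: 0.293
finger_force: 59.8
```

```bash
python3 - <<'E'
from h import *
P,Rt=pose();print(P)
w=ctrl.read_camera("wrist");np.save("w8.npy",w,allow_pickle=True);save(w,"w8.png")
for k in "green_spot green_tray orange_spot".split(): find(w,k,3)
w7=np.load("w7.npy",allow_pickle=True).item()
cv2.imwrite("pics/w78.png",cv2.resize(np.vstack([w7["color"][60:260,100:500],w["color"][60:260,40:440]])[:,:,::-1],(600,600)))
E
```

```text
[ 0.5913 -0.3438  0.3279]
green_spot 0.9 [ 0.2954 -0.2959  0.0556] [ 44. 173.]
green_spot 0.78 [ 0.4929 -0.3328  0.0624] [184. 169.]
green_spot 0.34 [ 0.5516 -0.1658  0.0624] [192.  25.]
green_tray 0.87 [ 0.3044 -0.2972  0.0545] [ 51. 172.]
green_tray 0.64 [ 0.4974 -0.3286  0.0605] [187. 165.]
```

View pics/w78.png

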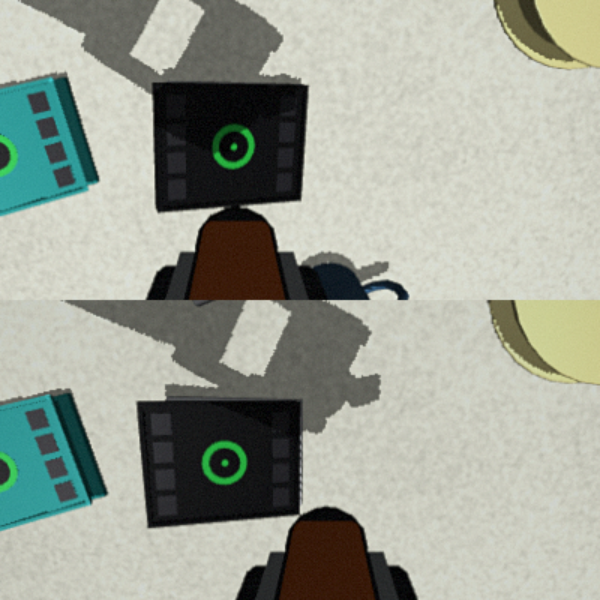

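The dotted green ring on the black tray is clear in both views, at crop (234,147) and (224,463); the probe is out of the way. I fit the lid pose from the corners and dot in both views.

```bash
cat > fit.py <<'E'
from h import *
from scipy.optimize import least_squares
w7,w8,w6=[np.load(f"w{i}.npy",allow_pickle=True).item() for i in (7,8,6)]
def dot(p,u,v):
    c=p["color"][v-17:v+18,u-17:u+18].astype(int); g=((c[...,1]>c[...,0]+35)&(c[...,1]>c[...,2]+35)).astype(np.uint8)
    n,l,s,ce=cv2.connectedComponentsWithStats(g); 
    ys,xs=np.nonzero(g); e=cv2.fitEllipse(np.c_[xs,ys].astype(np.float32)[cv2.convexHull(np.c_[xs,ys].astype(np.int32),returnPoints=False)[:,0]])
    print("ring",np.array(e[0])+[u-17,v-17],[ (q+[u-17,v-17]).round(1).tolist()+[a] for q,a in zip(ce[1:],s[1:,4])]); return np.array(e[0])+[u-17,v-17]
d7=dot(w7,256,158);d8=dot(w8,189,169)
D=tri([(w7,d7),(w8,d8)]); print("spot tri",D,"atz58",atz(w7,[d7],.058),atz(w8,[d8],.058))
c7=np.array([(153,83),(308,85),(300,200),(158,212)])/1.5+[100,60]
c8=np.array([(138,402-300),(301,100),(299,215),(148,227)])/1.5+[40,60]
loc=np.array([(70,-55),(-70,-55),(-70,55),(70,55)])/1000. # left-far.. x up slope (world -x), y -> world -y
def mod(q):
    x,y,z,psi,sl=q
    n=np.array([-np.cos(psi)*np.sin(sl),-np.sin(psi)*np.sin(sl),np.cos(sl)]); u=np.array([np.cos(psi)*np.cos(sl),np.sin(psi)*np.cos(sl),np.sin(sl)]); v=np.cross(n,u)
    o=np.array([x,y,z]); return o,u,v,n,np.vstack([o+a*u+b*v+.004*n for a,b in loc])
def res(q):
    o,u,v,n,C=mod(q); X=np.vstack([C,o])
    return np.r_[(px(w7,X)-np.vstack([c7,d7])).ravel(),(px(w8,X)-np.vstack([c8,d8])).ravel(),(q[2]-.058)*500,(q[4]-.349)*60]
r=least_squares(res,[*D,np.pi,.35]); print(r.x,np.degrees(r.x[4]),"rms",np.sqrt(np.mean(r.fun**2))); print(r.fun.round(1))
o,u,v,n,_=mod(r.x); print("n",n)
E
python3 fit.py; python3 - <<'E'
from h import *
w=np.load("w6.npy",allow_pickle=True).item()
P=np.array([.5003,-.2387,.3275]);E=np.array(w["extrinsics"]); Rt=R.from_quat([.7805,.6252,0,-.0005])
o,d=ray(w,[(258,311)]); o=Rt.inv().apply(o-P);d=Rt.inv().apply(d[0]); print("LED in tool",o+d*((-.0365-o[2])/d[2]))
E
```

```text
ring [255.1713 157.4091] [[255.4, 157.8, np.int32(368)], [255.5, 157.5, np.int32(20)]]
ring [189.0709 168.0907] [[188.9, 168.0, np.int32(407)], [189.3, 168.1, np.int32(21)]]
spot tri [ 0.4989 -0.334   0.0601] atz58 [[ 0.4988 -0.3345  0.058 ]] [[ 0.4983 -0.3342  0.058 ]]
[ 0.4988 -0.3347  0.0568  2.8974  0.345 ] 19.76852871816209 rms 0.4296363985204014
[ 0.8 -0.4 -0.  -0.3  0.3  0.1 -0.4  0.   0.1 -0.  -0.9 -0.3 -0.6  0.7
  0.1 -0.3 -0.   0.5  0.7  0.1 -0.6 -0.2]
n [ 0.3282 -0.0818  0.9411]
LED in tool [ 0.0017  0.0006 -0.0365]
```

```bash
cat >> h.py <<'E'
S=np.array([.4986,-.3343,.058]); psi=2.897; sl=np.radians(20)
N=np.array([-np.cos(psi)*np.sin(sl),-np.sin(psi)*np.sin(sl),np.cos(sl)]); TIP=np.array([.001,0,.0925])
def target(h,R0):
    z=R0.as_matrix()[:,2]; ax=np.cross(z,-N); a=np.arctan2(np.linalg.norm(ax),z@-N)
    Rt=R.from_rotvec(ax/max(np.linalg.norm(ax),1e-9)*a)*R0; return S+N*h-Rt.apply(TIP),Rt
E
python3 - <<'E'
from h import *
P,R0=pose(); print(N); go(*target(.09,R0)); go(*target(.04,R0)); print(target(.04,R0)[0])
E
```

```text
[ 0.3318 -0.0828  0.9397]
turn [20.01  0.5   0.  ] shift [-12.8 -29.9  98.9]
turn [20.01  0.5   0.  ] shift [-12.4 -47.1 145.9]
[ 0.5423 -0.3462  0.1825]
```

Call:
send_rows --rows "5 0 0 -3 -7 20 -1;10 0.2 0 -6 -15 45 -1;15 0.4 0 -9 -22 70 -1;20 0.5 0 -13 -30 99 -1;20 0.5 0 -13 -37 120 -1;20 0.5 0 -12 -44 138 -1;20 0.5 0 -12 -47 146 -1;20 0.5 0 -12 -47 146 -1"

```text
time: 21.35
eef_pos: [0.5428, -0.3458, 0.1821]
tcp_rot: [0.769, 0.616, -0.105, -0.138]
contact_force: [-0.5, -0.7, -1.1]
opening: 0.299
finger_force: 59.8
```

Call:
send_rows --rows "0 0 0 0 0 0 -1;0 0 0 0 0 0 -1"

```text
time: 21.6
eef_pos: [0.5437, -0.3462, 0.1832]
tcp_rot: [0.769, 0.616, -0.105, -0.137]
contact_force: [0.4, 0.4, -1.2]
opening: 0.296
finger_force: 59.8
```

```bash
python3 - <<'E'
from h import *
P,R0=pose(); s=ctrl.get_state(); print(P,s["contact_force"],s["contact_force"]@N,s["opening"],s["time"])
print("tilt err deg",np.degrees(np.arccos(R0.as_matrix()[:,2]@-N))); go(*target(.04,R0)); go(*target(0,R0))
tip=P+R0.apply(TIP); cap=P+R0.apply([.001,0,-.0365]); print("tip",tip)
t=ctrl.read_camera("top");sc=ctrl.read_camera("scene")
for p,n in ((t,"t"),(sc,"s")): print(n,px(p,[tip,cap,S]).tolist())
a=px(t,[tip])[0].astype(int);b=px(sc,[tip])[0].astype(int)
f=lambda p,c,dy: cv2.resize(p["color"][c[1]-dy:c[1]-dy+80,c[0]-40:c[0]+40,::-1],(400,400),interpolation=cv2.INTER_CUBIC)
A=f(t,a,40);B=f(sc,b,55)
print("origins",a-[40,40],b-[40,55]); cv2.imwrite("pics/ts.png",np.hstack([A,B]))
E
```

```text
[ 0.5437 -0.3462  0.1832] [ 0.3804  0.3829 -1.198 ] -1.0312540803273287 0.2961706456834257 21.6
tilt err deg 0.12388094975924707
turn [0.11 0.05 0.  ] shift [-0.3 -0.9  1.1]
turn [0.11 0.05 0.  ] shift [-0.3 -1.  41.1]
tip [ 0.5133 -0.3377  0.0963]
t [[333.61033833132365, 198.0545024569085], [344.67006606351947, 177.23735222925367], [330.4607828253651, 204.32927402074765]]
s [[157.65143196971374, 180.2041349382242], [143.55165180372094, 154.92431716638282], [161.77949725210112, 187.0715759787659]]
origins [293 158] [117 125]
```

View pics/ts.png

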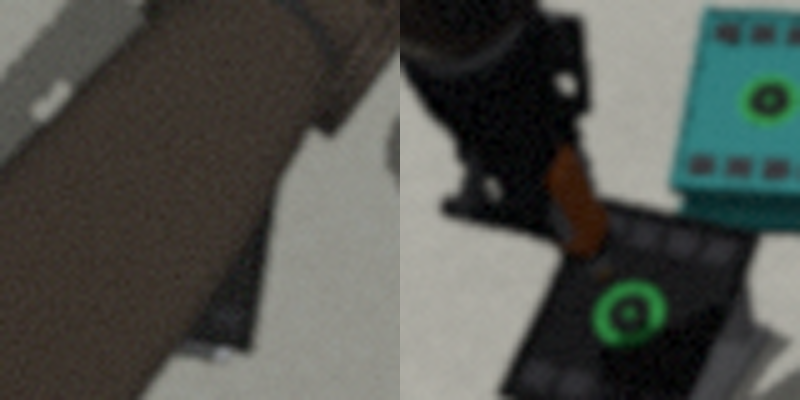

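The right (scene) crop shows the brass tip at (200,270) of the half and the ring centre at (230,312), close to prediction. I refine with a ring centroid.

```bash
python3 - <<'E'
from h import *
sc=ctrl.read_camera("scene"); P,R0=pose(); tip=P+R0.apply(TIP)
def mask(c): return ((c[...,1]>c[...,0]+30)&(c[...,1]>c[...,2]+30))
u0,v0=150,174; c=sc["color"][v0:v0+28,u0:u0+28].astype(int); ys,xs=np.nonzero(mask(c)); h=cv2.convexHull(np.c_[xs,ys].astype(np.int32))
e=cv2.fitEllipse(h.astype(np.float32)); print(len(xs),e, "ring px",np.array(e[0])+[u0,v0],"pred",px(sc,S),"z58",atz(sc,[np.array(e[0])+[u0,v0]],.058))
# brass tip
u0,v0=147,168; c=sc["color"][v0:v0+20,u0:u0+18].astype(int); m=(c[...,0]-c[...,2]>18); 
for r in range(20): print(v0+r,(c[r,:,0]-c[r,:,2]).tolist())
E
```

```text
96 ((12.350513458251953, 13.05565357208252), (11.831748008728027, 14.805639266967773), 63.82372283935547) ring px [162.3505 187.0557] pred [[161.7795 187.0716]] z58 [[ 0.4984 -0.3327  0.058 ]]
168 [-3, -4, 4, 23, 40, 39, 41, 41, 45, 45, 40, 18, 5, -1, -3, -1, 0, -1]
169 [-5, -4, 1, 11, 31, 38, 44, 41, 44, 44, 38, 21, 2, -2, -5, -2, -3, 0]
170 [0, 0, 0, 5, 20, 36, 46, 39, 44, 40, 40, 18, 3, -2, -4, -4, -2, -2]
171 [-2, 2, -2, 1, 14, 31, 41, 43, 44, 40, 34, 11, -2, -2, -3, -3, -5, -1]
172 [0, 1, -1, 4, 16, 30, 44, 46, 42, 37, 24, 4, 1, -1, 0, -4, -3, -2]
173 [5, 6, 9, 12, 24, 37, 43, 43, 38, 33, 16, 5, 3, 1, -4, -1, -3, -4]
174 [9, 10, 13, 20, 28, 36, 39, 40, 34, 24, 10, 0, 0, -3, 0, 0, -4, -2]
175 [9, 8, 9, 19, 20, 28, 35, 39, 34, 15, 4, -5, -1, -2, 0, -2, 1, -1]
176 [9, 8, 4, 7, 8, 16, 17, 19, 11, -1, -2, -5, -2, 1, -3, -2, -1, 1]
177 [8, 6, 2, -1, -6, -2, 3, 0, 1, 2, -3, 2, -2, 1, 0, -4, -3, -2]
178 [7, 5, 1, 0, -1, 0, -2, 2, -2, -3, 2, 3, 6, -1, -2, 3, -2, 2]
179 [6, 2, 0, 0, 0, -5, -1, -3, 2, 2, 12, 16, 9, 1, -2, 1, -2, -1]
180 [5, 2, 0, -3, -1, 0, -1, -3, 3, 7, 14, 13, 3, 1, -2, -4, -3, -5]
181 [3, 0, -1, -1, -3, 0, -1, -2, 1, 4, 6, 4, -1, -7, -5, -11, -11, -10]
182 [2, 2, -2, -4, -3, -4, -3, -2, -1, 0, 1, -4, -9, -12, -13, -15, -15, -16]
183 [1, -2, 1, 2, -1, 1, -1, 0, 0, -6, -4, -10, -15, -17, -14, -14, -13, -13]
184 [1, -4, -2, -2, -1, -1, -3, -3, -1, -7, -11, -14, -16, -12, -9, -8, -6, -6]
185 [0, 0, -3, -1, 1, 0, -3, -1, -1, -8, -14, -17, -13, -9, -5, -5, -2, -4]
186 [3, -3, -3, -1, -1, -1, 0, -4, -2, -9, -16, -14, -9, -2, -5, -9, -6, -3]
187 [1, -2, 0, -2, -2, -3, -2, -2, -4, -13, -15, -11, -7, -3, -6, -9, -13, -7]
```

Agreement is within about 1 mm, so I approach.

Call:
send_rows --rows "0 0 0 0 -1 10 -1;0 0 0 0 -1 20 -1;0 0 0 0 -1 29 -1;0 0 0 0 -1 34 -1;0 0 0 0 -1 34 -1;0 0 0 0 -1 34 -1"

```text
time: 22.5
eef_pos: [0.5312, -0.343, 0.1508]
tcp_rot: [0.769, 0.616, -0.105, -0.138]
contact_force: [-0.1, -0.0, -1.4]
opening: 0.294
finger_force: 59.8
```

```bash
cat > st.py <<'E'
from h import *
P,R0=pose(); s=ctrl.get_state(); f=np.array(s["contact_force"])
print(P,"fN",round(f@N,2),f,"opening",s["opening"],s["time"],"tilt",np.degrees(np.arccos(min(1,R0.as_matrix()[:,2]@-N))))
tip=P+R0.apply(TIP); d=tip-S; print("tip height",d@N,"lateral",R0.inv().apply(d)*1000)
E
python3 st.py
```

```text
[ 0.5312 -0.343   0.1508] fN -1.31 [-0.0649 -0.0284 -1.3786] opening 0.293579077588633 22.5 tilt 0.04068083926160993
tip height 0.006212878988996212 lateral [ 0.3826 -0.0228 -6.213 ]
```

Call:
send_rows --rows "0 0 0 0 0 2 -1;0 0 0 0 0 4 -1;0 0 0 0 0 4 -1;0 0 0 0 0 4 -1"

```text
time: 23.0
eef_pos: [0.5296, -0.3425, 0.1466]
tcp_rot: [0.768, 0.616, -0.105, -0.138]
contact_force: [-0.0, -0.0, -2.3]
opening: 0.3
finger_force: 59.8
```

```bash
python3 st.py
```

```text
[ 0.5296 -0.3425  0.1466] fN -2.16 [-0.0239 -0.0479 -2.2902] opening 0.2998081629910734 23.0 tilt 0.00405478057468486
tip height 0.0017530241446518952 lateral [ 0.5435 -0.241  -1.753 ]
```

Call:
send_rows --rows "0 0 0 0 0 2 -1;0 0 0 0 0 4 -1;0 0 0 0 0 4 -1;0 0 0 0 0 4 -1"

```text
time: 23.5
eef_pos: [0.5284, -0.3423, 0.1432]
tcp_rot: [0.769, 0.616, -0.105, -0.138]
contact_force: [0.7, -0.2, 0.7]
opening: 0.298
finger_force: 59.9
```

```bash
python3 st.py
```

```text
[ 0.5284 -0.3423  0.1432] fN 0.89 [ 0.7325 -0.2013  0.6748] opening 0.29763679582959157 23.5 tilt 0.02860888506698448
tip height -0.0018700086825320494 lateral [ 0.4486 -0.1135  1.8699]
```

```bash
cat > avg.py <<'E'
from h import *
L=[];H=[]
for i in range(12):
    ctrl.read_camera("scene"); s=ctrl.get_state(); f=np.array(s["contact_force"]); L.append(f); P,R0=pose(); H.append((P+R0.apply(TIP)-S)@N)
L=np.array(L); print(L.mean(0),"fN",(L@N).mean(),(L@N).std(),"h",np.mean(H)*1000,s["time"])
E
python3 avg.py
```

```text
[ 0.7951 -0.2371 -0.2777] fN 0.022565871897425416 0.39802835729938907 h -2.088363197040887 24.1
```

Force (about 1.6 N) and geometry both say about 2 mm in; I advance 5 mm more.

Call:
send_rows --rows "0 0 0 0 0 1.5 -1;0 0 0 0 0 3 -1;0 0 0 0 0 4 -1;0 0 0 0 0 5 -1;0 0 0 0 0 5 -1;0 0 0 0 0 5 -1"

```text
time: 24.85
eef_pos: [0.5267, -0.3418, 0.1384]
tcp_rot: [0.768, 0.616, -0.105, -0.138]
contact_force: [1.0, -0.9, 1.4]
opening: 0.297
finger_force: 60.1
```

```bash
python3 avg.py; python3 st.py; python3 - <<'E'
from h import *
sc=ctrl.read_camera("scene"); w=ctrl.read_camera("wrist")
P,R0=pose(); print(px(sc,[S,P+R0.apply([0.001,0,.0745])]))
o,b=np.array([125,130]),0
A=cv2.resize(sc["color"][140:220,120:200,::-1],(400,400),interpolation=cv2.INTER_CUBIC)
B=cv2.resize(w["color"][:,64:448,::-1],(400,400)); cv2.imwrite("pics/fin.png",np.hstack([A,B]))
E
```

```text
[ 1.4301 -0.7656  1.3101] fN 1.7690665869968314 0.5867064260836723 h -7.168469301333823 25.45
[ 0.5266 -0.3418  0.1382] fN 2.12 [ 1.4979 -1.1924  1.6234] opening 0.29746797757243415 25.45 tilt 0.006303895117171888
tip height -0.007239488757860654 lateral [ 0.5064 -0.1913  7.2394]
[[161.7795 187.0716]
 [160.918  185.1906]]
```

View pics/fin.png

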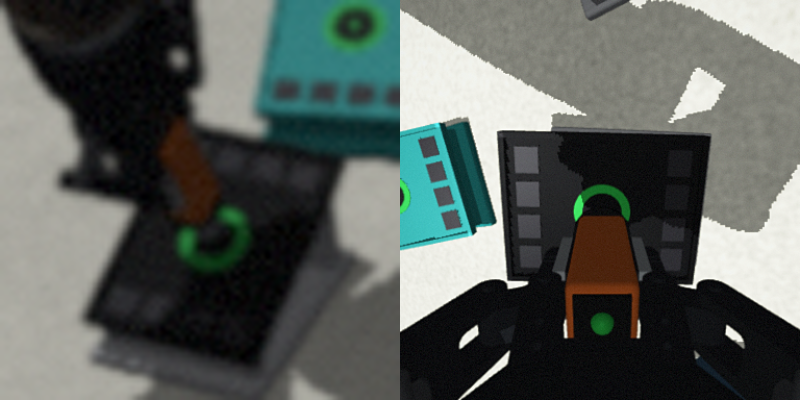

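The left crop shows the nose inside the green ring; the right shows the ring centred on the probe axis at x≈602. The force is about 3.2 N, roughly 7 mm in, with the axis square to within 0.1°. I hand in.

```bash
python3 -c "
from plant import ctrl; print(ctrl.sign_off())"
```

```text
the job is handed in; nothing more can be done
None
```

I set the dial to the green mark and slid the lock fully home; the probe is held square on the green ring with its tip pressed about half way in. I handed the job in at about 25 s of the 54 s allowed, and sign-off returned no verdict.

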